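Pin the tube carrier to the shaker

TASK

Set the white tube carrier on the shaker's deck and slide its steel tongue into the blue fork until the hole in the tongue lines up under the hole in the fork. Then take the red-knobbed pin from its stand and push it down through fork, tongue and deck until its collar sits flush on the fork, and let go. Leave the black-knobbed spare pin in its stand and do not disturb the other things on the bench.

Things in the scene. Friction and masses are not known exactly. Their poses are not given: they have to be found in the camera images.
- fork_hole (a point): Hole in the blue fork on the fixed shaker (white, 290 x 180 mm): centre of its mouth on the fork's upper face, 113 mm above the bench. z up; x points from the deck's open end into the fork (sliding direction), y left of that. Hole 12.5 mm wide, chamfered, straight down through the 9 mm thick upper cheek, which reaches 25 mm before and 35 mm behind it and is 62 mm wide
- slot (a point): Middle of the end wall of the fork's slot, 22 mm behind the hole along x. The slot, 12 mm high and 38 mm wide, lies between the deck and the upper cheek and is open towards -x. When the holes line up the tongue's end is 7 mm short of this wall: sliding up against it is too far. Axes as those of the fork hole
- deck_hole (a point): Mouth of the 12.5 mm hole, 22 mm deep, in the deck, 21 mm straight below the fork hole's mouth. A sprung plunger inside grips the pin: let go early, the pin stops with its collar some 8 to 12 mm above the fork, and must be pushed the rest of the way, with a few newtons (under 12). Axes as those of the fork hole
- deck (a point): Point on the flat aluminium deck (250 x 200 mm, 92 mm above the bench, reaching 205 mm before the fork hole) over which the carrier's handle stands when the holes line up: 95 mm before the fork hole along the shaker's x. Axes as those of the fork hole
- carrier_handle (a point): Loose tube carrier, about 0.3 kg: white rack 90 (x) x 74 x 26 mm, six capped tubes (tops 44 mm up), steel tongue, orange upright handle plate 44 mm long (x), 14 mm thick (y), top 90 mm up. This point is in the middle of the plate, 74 mm above the underside. x points to the tongue, z up. The rack ends 45 mm ahead of it, the tongue 110 mm ahead
- tongue_hole (a point): Centre of the 13 mm hole in the tongue (30 mm wide, 8 mm thick, flush with the carrier's underside), 4 mm above the underside, 95 mm ahead of the handle, 15 mm from the tongue's end. Docked, it lies straight below the fork hole, 17 mm lower than that point. Axes as those of the carrier
- pin_knob (a point): Middle of the red knob of the retaining pin, 50 g: knob 18 mm in diameter, 32 mm tall (16 mm up and down from here); below it a steel collar 24 mm wide, 4 mm thick (underside 20 mm below here), then a shank 10 mm in diameter, 38 mm long, the last 7 mm tapered to 5 mm. z up along the pin. It starts upright in the grey stand
- pin_tip (a point): Lower end of the red pin, on its axis, 58 mm below the middle of the knob; z up along the pin
- spare_knob (a point): Middle of the black knob of the spare pin: same knob and collar, but the shank is only 24 mm long. It stands in the other hole of the stand, 65 mm from the red pin. Not needed
- pin_stand: Fixed grey block 125 (x) x 50 (y) x 45 mm tall, origin under its centre, with two 42 mm deep holes 12 mm wide, 32.5 mm either side of the centre along its x; the pins' collars rest on its top. The red pin is at the -x one
- bottle: Clear bottle with blue cap, 70 mm wide, 150 mm tall, bystander; origin under its centre
- beaker: Clear plastic beaker, 72 mm wide, 85 mm tall, bystander; origin under its centre
- microplate: Well plate 86 x 128 x 14 mm, bystander; origin under its centre
- tip_box: White and blue pipette tip box 85 x 120 x 63 mm, bystander; origin under its centre
- jar: Small jar with orange cap, 52 mm wide, 70 mm tall, bystander; origin under its centre
- marker: Blue marker with black cap, 140 x 14 x 12 mm, lying along its x, bystander; origin under its centre

How it is judged:
On the way, in this order (a step that is already met when the one before it is completed fails the run):
1. the carrier's tongue is in the fork on the deck with its hole under the fork's hole, within 5 mm (horizontal distance between tongue_hole and fork_hole below 0.005 m and z of tongue_hole in the frame of fork_hole between -0.019 and -0.0125 m), for 0.2 s.
2. the red pin is through fork and tongue, well into the deck's hole (horizontal distance between pin_tip and fork_hole below 0.004 m and horizontal distance between tongue_hole and fork_hole below 0.005 m and z of pin_tip in the frame of fork_hole below -0.033 m), for 0.1 s.
At the end, for the whole second after the job is handed in: Carrier flat on the deck (tilt under 0.06 rad), tongue in the fork, its hole within 4 mm of the fork hole sideways and within 2.5 mm of resting on the deck; red pin through both into the deck, within 4 mm of the axis and 0.1 rad of upright, collar within 2.5 mm of the fork's top (horizontal distance between each of tongue_hole, pin_tip and fork_hole below 0.004 m and z of tongue_hole in the frame of fork_hole between -0.019 and -0.0145 m and angle between carrier_handle's own z axis and vertical below 0.06 rad and z of pin_tip in the frame of fork_hole below -0.0355 m and angle between pin_tip's own z axis and vertical below 0.1 rad); the robot touches nothing.
It fails at once if a bystander is shifted by more than 30 mm (distance of any of bottle, beaker, microplate, tip_box, jar, marker from where it was at the start of the episode above 0.03 m).
It fails at once if the spare pin is taken from the stand (moved by more than 20 mm) (distance of spare_knob from where it was at the start of the episode above 0.02 m).
It also fails if it takes over 64 s, if anything falls off the work surface, if the arm or the gripper's body presses on something with over 40 N, if the wrist force passes 120 N, or if a joint passes its speed limit or range.

ROBOT

A 6-joint arm with a two-finger parallel gripper is mounted at the origin on the work surface. World frame = base frame: x ahead of the robot, y to its left, z up, the work surface at z = 0. Lengths are in m, angles in rad, forces in N, time in s.
With the tool pointing down it reaches from about 0.275 to 0.825 m from the base axis. Payload 4.9 kg.
Tool frame: the origin (TCP) lies midway between the tips of the shut fingers; the grasp point (between the pads) lies 19 mm behind it; z points along the fingers, y is the direction in which the jaws open and shut (so a half turn about z gives the same grasp; the last joint's range is limited). The gripper opens to 85 mm and grips with 20 to 120 N. Pads are 22 mm wide; open, the fingers measure 114 mm over their backs; the gripper's body (76 mm by 85 mm) begins 54 mm behind the grasp point. The pads swing forward as they close: fully open they stand 13 mm farther back than shut.
Start: joints at [-1.26, 0.326, -0.193, 1.052, 0, 1.437], TCP at [0.237, -0.496, 0.231] pointing down, gripper open.
Joint ranges: [-2.65, 2.65], [-0.97, 1.79], [-1.3, 1.35], [-1.93, 2.1], [-1.47, 1.37], [-3.14, 3.14]. Speed limits (rad/s): [2.57, 2.57, 3.14, 3.14, 3.14, 3.14].

INTERFACE

Orientations are given as a unit quaternion [w, x, y, z].
In Python, from bench import robot gives the robot as it stands. Calls block until the motion is done:
- robot.move_to(position, orientation): joint-space move of the TCP to a pose.
- robot.servo_line(position, orientation=None, speed=0.15, guard=None): straight line of the TCP; orientation=None keeps the orientation; speed is the mean speed in m/s. With guard (N) it stops when the force on the tool has changed by that much, and returns True; else False.
- robot.goto_joints(angles): joint-space move.
- robot.open_gripper() and robot.grasp(): open the fingers fully, or close them until they stop; the grip force is fixed at half the most.
- robot.dwell(seconds).
- robot.inverse_kinematics(position, orientation): joint angles nearest the present ones, or None.
- robot.state(): the state.
- robot.grab_frame(name): name is "scene" or "top" or "wrist"; returns (picture, depth): 480x640x3 uint8, blue, green, red; 480x640 float32, m along the optical axis (not along the pixel's ray), 0 where there is no reading.
- robot.camera_params(name): a dict with "vfov" (degrees; the focal length in pixels is half the picture's height over the tangent of half this angle, whatever the lens; pixels are square), "cx", "cy" (the principal point, pixels), "k1" (the pictures are not rectified: a ray, as slopes to the right and down, at radius r is drawn at 1 + k1 r^2 times it, then the intrinsics apply), "extrinsics" (4x4, takes a point from camera to world coordinates). Camera axes: x right, y down, z forward; pixel columns grow to the right and rows downward; lengths in m; the calibration is good to about 2 mm. A picture is of the moment at which its call begins: read the wrist's pose just before it. camera_params takes no time and is no camera call; for the wrist camera it gives the pose at the moment of the call.
A pose or a line that the arm cannot do raises robot.Unreachable and nothing moves.
- robot.finish_job(): hands the job in, once; it reports no verdict.
The state is a dict: "t": time; "joint_positions": joint angles; "qd": joint speeds; "joint_torque": joint torques, N m; "tool_pos": TCP position; "eef_rot": TCP orientation; "force": force on the tool from outside, world axes, zero at the start; "wrist_torque": the same for the moment, N m; "grip_width": finger opening in m.
Only numpy, scipy, OpenCV 4.12 (cv2) and the standard library are available. Lean on these libraries where they do the work, as an engineer would, in place of code of your own. Each camera call takes 0.05 s, during which the arm holds its last target. There are 200 camera calls.

## Working session

There is one attempt and no reset: what is moved stays moved. The work goes in short steps, each a Python script; the robot and the scene stay as the last script left them, time stands still between calls to the robot, and variables do not carry over. Pictures are saved under pics/ and viewed, about 8 in all and at most 12, crops included, and the job is handed in when it is done.

```bash
ls; mkdir -p pics
cat > h.py <<'E'
import numpy as np, cv2
from bench import robot
def save(name,fn):
    P=robot.camera_params(name); im,d=robot.grab_frame(name)
    cv2.imwrite('pics/%s.png'%fn,im); np.savez('pics/%s.npz'%fn,d=d,**{k:np.array(v) for k,v in P.items()}); return im,d,P
def load(fn):
    z=np.load('pics/%s.npz'%fn); return cv2.imread('pics/%s.png'%fn),z['d'],z
def K(P):
    f=240/np.tan(np.radians(float(P['vfov']))/2); return f,float(P['cx']),float(P['cy']),float(P['k1'])
def slope(P,u,v):
    f,cx,cy,k=K(P); a=np.array([(u-cx)/f,(v-cy)/f],float); s=a.copy()
    for _ in range(30): s=a/(1+k*(s@s))
    return s
def ray(P,u,v):
    E=np.array(P['extrinsics']); return E[:3,3],E[:3,:3]@np.append(slope(P,u,v),1)
def atz(P,u,v,z):
    o,d=ray(P,u,v); return o+d*(z-o[2])/d[2]
def dep(P,D,u,v):
    o,d=ray(P,u,v); w=D[int(v)-1:int(v)+2,int(u)-1:int(u)+2]; w=w[w>0]; return o+d*np.median(w) if len(w) else None
def proj(P,p):
    E=np.array(P['extrinsics']); f,cx,cy,k=K(P); q=E[:3,:3].T@(np.array(p)-E[:3,3]); s=q[:2]/q[2]; s=s*(1+k*(s@s)); return s*f+[cx,cy]
def tri(obs):
    A=np.zeros((3,3));b=np.zeros(3)
    for P,u,v in obs:
        o,d=ray(P,u,v); d=d/np.linalg.norm(d); M=np.eye(3)-np.outer(d,d); A+=M;b+=M@o
    return np.linalg.solve(A,b)
def down(yaw): # tool z down, tool y axis (jaw) at angle yaw+90deg, tool x along yaw: x=(c,s,0), z=-Z, y=(s,-c,0)
    return np.array([0,np.cos(yaw/2),np.sin(yaw/2),0])
E
python3 - <<'E'
from h import *
for n in ('top','scene'):
    im,d,P=save(n,n+'0'); print(n,{k:np.round(v,3).tolist() for k,v in P.items()})
print(robot.state())
E
```

```text
pics
top {'vfov': 42.979, 'cx': 330.106, 'cy': 233.629, 'k1': -0.125, 'extrinsics': [[-0.012, -0.989, 0.148, 0.3], [-1.0, 0.013, 0.001, 0.001], [-0.003, -0.148, -0.989, 1.519], [0.0, 0.0, 0.0, 1.0]]}
scene {'vfov': 48.569, 'cx': 332.466, 'cy': 242.505, 'k1': 0.052, 'extrinsics': [[-0.746, 0.395, -0.536, 1.194], [0.666, 0.42, -0.616, 0.791], [-0.018, -0.817, -0.576, 0.822], [0.0, 0.0, 0.0, 1.0]]}
{'t': 0.1, 'joint_positions': array([-1.26018509e+00,  3.26862070e-01, -1.93499370e-01,  1.05201663e+00,
       -4.15203219e-06,  1.43660766e+00]), 'qd': array([-0.0004655 ,  0.00017126,  0.00431889, -0.00028148, -0.00042586,
        0.00103109]), 'joint_torque': array([ 1.39072112e-03, -4.44240081e+01,  2.63037783e+01,  7.96289969e-03,
       -8.92978551e-05,  5.06240852e-06]), 'tool_pos': array([ 0.236502  , -0.4959612 ,  0.23057846]), 'eef_rot': array([-7.87611235e-04,  9.75370594e-01,  2.20571028e-01, -7.17410846e-05]), 'force': array([ 0.77458794,  1.03746384, -0.22624475]), 'wrist_torque': array([-7.19703393e-03,  8.45951417e-05,  8.45329000e-03]), 'grip_width': 0.08547277739988497}
```

View pics/top0.png

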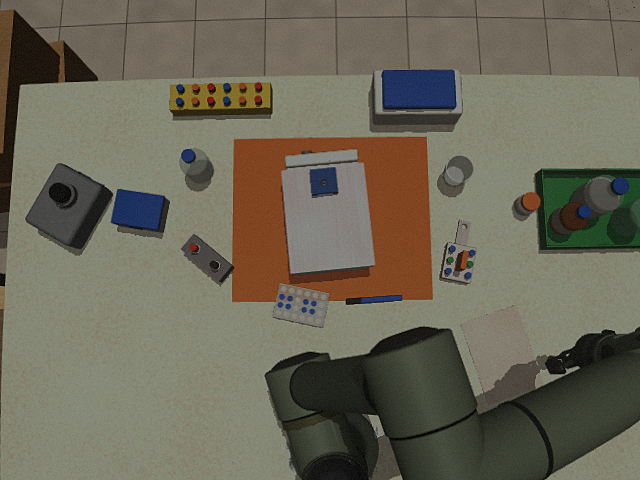

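View pics/scene0.png

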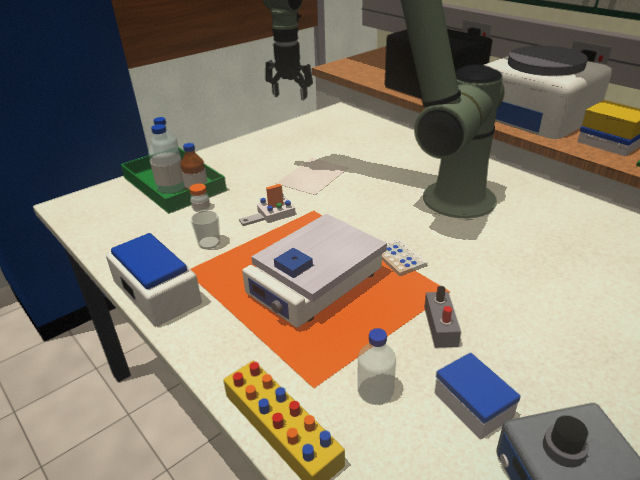

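The top view shows the fork hole near (322,183), carrier handle near (463,258) with its tongue tip at (463,222), the red knob near (194,247) and the black knob near (214,265). The scene view shows the same things at (293,260), (275,193), (447,314) and (440,293).

Run:
```python
from h import *
_,dt,T=load('top0');_,ds,S=load('scene0')
for n,a,b in [('fork',(322,183),(293,260)),('handle top',(464,256),(275,187)),('red top',(193,246),(447,309)),('black top',(214,264),(440,289))]:
    print(n,tri([(T,*a),(S,*b)]).round(3),'depth',dep(T,dt,*a).round(3),dep(S,ds,*b).round(3))
z=.092
L=[atz(T,u,v,z) for u,v in [(282,170),(291,274),(374,267),(365,163)]]; print(np.array(L).round(3))
for a,b in((1,0),(2,3)): d=L[b]-L[a]; print('yaw',np.arctan2(d[1],d[0]))
for p in [(463,222),(460,243)]: print('tongue',atz(T,*p,.008).round(3),dep(T,dt,*p).round(3))
W=robot.camera_params('wrist'); E=np.array(W['extrinsics']); s=robot.state()
from scipy.spatial.transform import Rotation as R
q=s['eef_rot']; Rt=R.from_quat(q[[1,2,3,0]]).as_matrix()
print('cam in tool',(Rt.T@(E[:3,3]-s['tool_pos'])).round(3),(Rt.T@E[:3,:3]).round(2).tolist(),W['vfov'])
```

```text
fork [0.636 0.018 0.106] depth [0.637 0.02  0.095] [0.643 0.024 0.114]
handle top [ 0.452 -0.311  0.089] depth [ 0.457 -0.315  0.092] [ 0.448 -0.307  0.088]
red top [0.49  0.332 0.079] depth [0.49  0.33  0.082] [0.491 0.334 0.081]
black top [0.446 0.28  0.076] depth [0.446 0.279 0.082] [0.451 0.284 0.081]
[[ 0.671  0.116  0.092]
 [ 0.42   0.095  0.092]
 [ 0.434 -0.1    0.092]
 [ 0.686 -0.085  0.092]]
yaw 0.08388223446013233
yaw 0.06278105680703867
tongue [ 0.552 -0.334  0.008] [ 0.552 -0.334  0.01 ]
tongue [ 0.499 -0.324  0.008] [ 0.499 -0.325  0.005]
cam in tool [ 0.071  0.    -0.144] [[-0.0, -0.96, -0.28], [1.0, -0.0, 0.0], [-0.0, -0.28, 0.96]] 63.10375631182892
```

Run:
```python
from h import *
yaw=-0.22
robot.move_to([.465,-.315,.27],down(yaw)); robot.dwell(.2)
im,d,P=save('wrist','w1'); s=robot.state(); print(s['t'],s['tool_pos'],s['eef_rot'],s['joint_positions'].round(2))
robot.servo_line([.465,-.28,.27],speed=.1); robot.dwell(.2); save('wrist','w1b')
print(robot.state()['t'])
a=cv2.imread('pics/w1.png'); b=cv2.imread('pics/w1b.png')
cv2.imwrite('pics/w1c.png',cv2.resize(np.hstack([a[:,100:500],b[:,100:500]]),(800,480)))
```

```text
1.4833 [ 0.46436422 -0.3157983   0.26983574] [-5.02091036e-05  9.93869145e-01 -1.10562659e-01 -1.38336533e-04] [-0.73  0.33 -0.09  1.15 -0.    2.63]
2.2333
```

View pics/w1c.png

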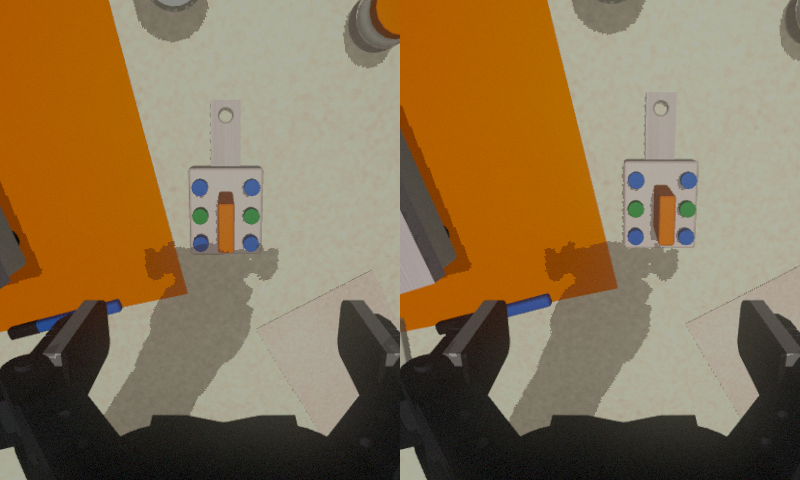

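The wrist views (crop offset 100 px) put the tongue hole at (326,115) and (361,108), and the centre of the handle's top face at (326.5,228) and (367,220.5).

Run:
```python
from h import *
_,da,A=load('w1');_,db,B=load('w1b')
h=tri([(A,326,115),(B,361,108)]); t=tri([(A,326.5,228),(B,367,220.5)])
print('hole',h.round(4),atz(A,326,115,.006).round(4),atz(B,361,108,.006).round(4)); print('top',t.round(4),atz(A,326.5,228,.09).round(4),atz(B,367,220.5,.09).round(4))
print(dep(A,da,326,228),dep(B,db,367,220))
d=atz(A,326,115,.006)-atz(A,326.5,228,.09); print(np.arctan2(d[1],d[0]),np.hypot(*d[:2]))
for P in(A,B):  # rack front edge + tongue left edges
  pass
q=[atz(A,*p,.026) for p in [(290,167),(362,167)]]; e=q[0]-q[1]; print('front edge yaw',np.arctan2(e[1],e[0])-np.pi/2)
```

```text
hole [ 0.5418 -0.3359  0.0049] [ 0.5418 -0.3359  0.006 ] [ 0.5418 -0.3358  0.006 ]
top [ 0.4485 -0.3149  0.0865] [ 0.4496 -0.3151  0.09  ] [ 0.4493 -0.3147  0.09  ]
[ 0.44996681 -0.31471528  0.09111507] [ 0.44997809 -0.31471648  0.09084419]
-0.2220557306797157 0.09456703466557471
front edge yaw -0.22199164494173718
```

Run:
```python
from h import *
yaw=-.222; p=np.array([.4495,-.315])
robot.move_to([*p,.17],down(yaw)); robot.servo_line([*p,.056],speed=.12); robot.grasp(); s=robot.state(); print(s['t'],s['grip_width'],s['force'].round(1),s['tool_pos'])
robot.servo_line([*p,.26],speed=.2)
Y=.073; x=np.array([np.cos(Y),np.sin(Y)]); st=np.array([.637,.019])-.15*x
robot.move_to([*st,.26],down(Y)); robot.dwell(.3); s=robot.state(); print(s['t'],s['grip_width'],s['force'].round(1),s['tool_pos'],s['eef_rot'])
save('wrist','w2'); robot.servo_line([*st,.20],speed=.12); robot.dwell(.2); save('wrist','w2b'); print(robot.state()['t'])
a=cv2.imread('pics/w2.png')[0:300,170:470]; b=cv2.imread('pics/w2b.png')[0:300,170:470]
cv2.imwrite('pics/w2c.png',cv2.resize(np.hstack([a,b]),(800,400),interpolation=cv2.INTER_CUBIC))
```

```text
4.4917 0.01327329011953102 [0.1 0.8 1.6] [ 0.44959357 -0.31496756  0.05614561]
7.1917 0.012916871624324986 [ 0.5  0.3 -2.5] [0.4875311  0.00727239 0.25992746] [ 1.91862573e-05  9.99361032e-01  3.57424853e-02 -4.70447223e-05]
8.1417
```

View pics/w2c.png

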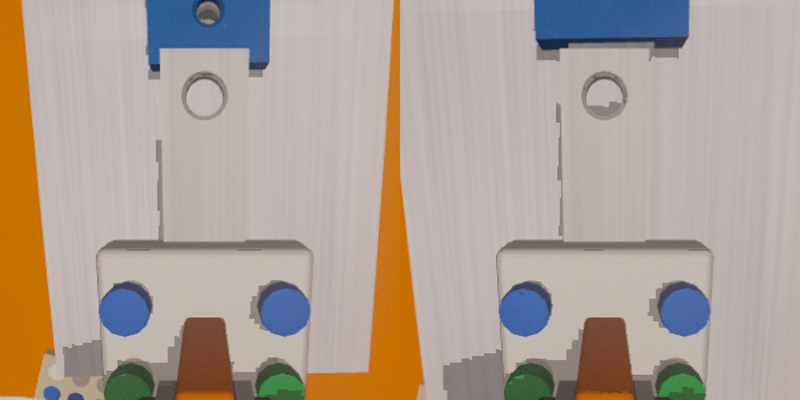

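The left crop (1.333x, offset 170) shows the fork hole at (325.3,9) px and the tongue hole at (323.4,72) px. The deck edges run (187.3,0)-(209.8,281) and (464.8,0)-(446.8,279). The carrier hangs straight in the gripper.

Run:
```python
from h import *
_,da,A=load('w2');_,db,B=load('w2b');_,_,T=load('top0')
print('fork',atz(A,325.3,9,.113).round(4),'tri w/ top',tri([(A,325.3,9),(T,322,183)]).round(4),atz(T,322,183,.113).round(4),'d',dep(A,da,310,12).round(4))
print('tongue',atz(A,323.4,72,.212).round(4),dep(A,da,323,100).round(4))
for a,b in [((209.8,281),(187.3,0)),((446.8,279),(464.8,0))]:
  p,q=atz(A,*a,.092),atz(A,*b,.092); d=q-p; print('deck yaw',np.arctan2(d[1],d[0]),p.round(4),q.round(4))
q=[atz(B,*p,.113) for p in [(272,30),(386,28.5)]]; e=q[0]-q[1]; print('fork front yaw',np.arctan2(e[1],e[0])-np.pi/2, np.hypot(*e[:2]),(q[0]+q[1])/2)
print('deck z',dep(A,da,240,40).round(4))
s=robot.state(); print(s['tool_pos'])
h=atz(A,323.4,72,.212)[:2]-np.array([.4875311,.00727239]);print('hand->hole',h,np.hypot(*h),np.arctan2(h[1],h[0]))
```

```text
fork [0.6336 0.0163 0.113 ] tri w/ top [0.6173 0.017  0.1762] [0.6323 0.0194 0.113 ] d [0.6308 0.0264 0.114 ]
tongue [0.5817 0.014  0.212 ] [0.5694 0.0133 0.2128]
deck yaw 0.0714904410857491 [0.4223 0.1006 0.092 ] [0.6387 0.1161 0.092 ]
deck yaw 0.09168570208234576 [ 0.4386 -0.1028  0.092 ] [ 0.653  -0.0831  0.092 ]
fork front yaw 0.08564210466443489 0.06173407463494124 [0.60941098 0.01374201 0.113     ]
deck z [0.6139 0.0771 0.0936]
[0.48797853 0.00801005 0.20078037]
hand->hole [0.09420352 0.00673446] 0.09444392799259352 0.07136704451518484
```

Run:
```python
from h import *
Y=.082; x=np.array([np.cos(Y),np.sin(Y)]); F=np.array([.6338,.0161])
p=F-(.0945+.052)*x
robot.servo_line([*p,.165],down(Y),speed=.12); robot.dwell(.2)
print('g',robot.servo_line([*p,.143],speed=.03,guard=4)); s=robot.state(); z=s['tool_pos'][2]; print(s['t'],s['tool_pos'],s['force'].round(1))
z+=.001
robot.servo_line([*p,z],speed=.03); 
q=F-(.0945+.012)*x
print('g',robot.servo_line([*q,z],speed=.05,guard=8)); robot.dwell(.2); s=robot.state(); print(s['t'],s['tool_pos'],s['force'].round(1))
save('wrist','w3')
a=cv2.imread('pics/w3.png')[0:240,160:480]
cv2.imwrite('pics/w3c.png',cv2.resize(a,(800,600),interpolation=cv2.INTER_CUBIC))
```

```text
g True
9.35 [0.48754456 0.00435341 0.14799905] [-0.1 -0.6  3.8]
g False
10.75 [0.52740843 0.00736855 0.14907099] [ 0.3  0.8 -4. ]
```

View pics/w3c.png

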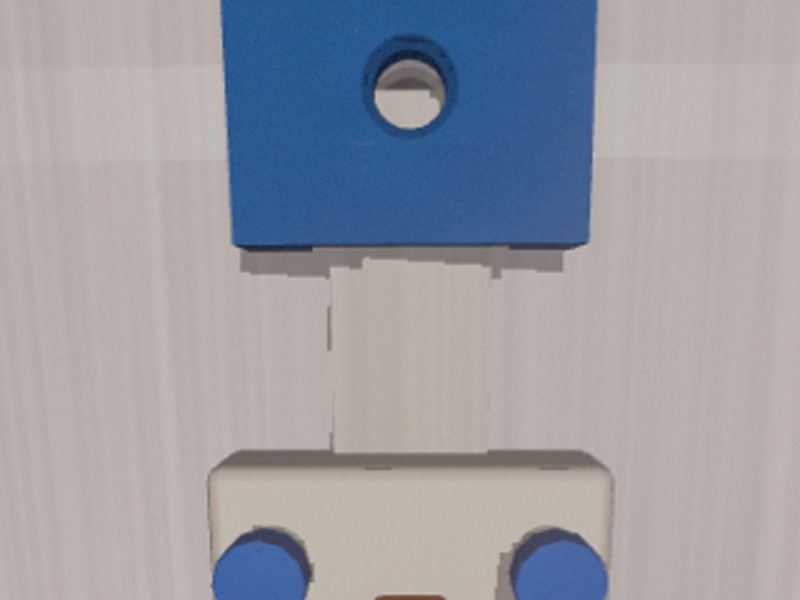

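Tongue is entering the fork, centred. The fork mouth is at px (324,34.4).

Run:
```python
from h import *
_,d,A=load('w3')
F=atz(A,324,34.4,.113); print('fork',F, dep(A,d,290,40))
# rack front top edge at z=.093+.026 (px ~ v 186) ; 50 mm from tongue hole
r=[atz(A,160+u/2.5,v/2.5,.119) for u,v in [(240,470),(585,470)]]; r=(r[0]+r[1])/2; print('rack front',r)
Y=.082; x=np.array([np.cos(Y),np.sin(Y)]); print('remaining along x by rack edge',(F-r)[:2]@x-.05, 'by hand', (F[:2]-robot.state()['tool_pos'][:2])@x-.095, 'lat',(F-r)[:2]@[-x[1],x[0]],(F[:2]-robot.state()['tool_pos'][:2])@[-x[1],x[0]])
```

```text
fork [0.63484365 0.01598179 0.113     ] [0.63128747 0.02996261 0.1143086 ]
rack front [0.57102366 0.01029512 0.119     ]
remaining along x by rack edge 0.01407132961105291 by hand 0.012742200776087897 lat 0.00044018724587066745 -0.0002382325749228694
```

Run:
```python
from h import *
Y=.082; x=np.array([np.cos(Y),np.sin(Y)]); s=robot.state()['tool_pos']
print('g',robot.servo_line([*(s[:2]+.013*x),s[2]],speed=.03,guard=8)); robot.dwell(.2); s=robot.state(); print(s['t'],s['tool_pos'],s['force'].round(1))
_,d,A=save('wrist','w4')
a=cv2.imread('pics/w4.png')[20:140,244:404]
cv2.imwrite('pics/w4c.png',cv2.resize(a,(800,600),interpolation=cv2.INTER_CUBIC))
F=np.array([.6345,.0161])
for z in(.113,.104,.100,.092): print(z,((proj(A,[*F,z])-[244,20])*5).round())
```

```text
g False
11.575 [0.5402074  0.00848609 0.14901934] [ 0.2  0.6 -3.3]
0.113 [399. 239.]
0.104 [399. 252.]
0.1 [399. 258.]
0.092 [399. 268.]
```

View pics/w4c.png

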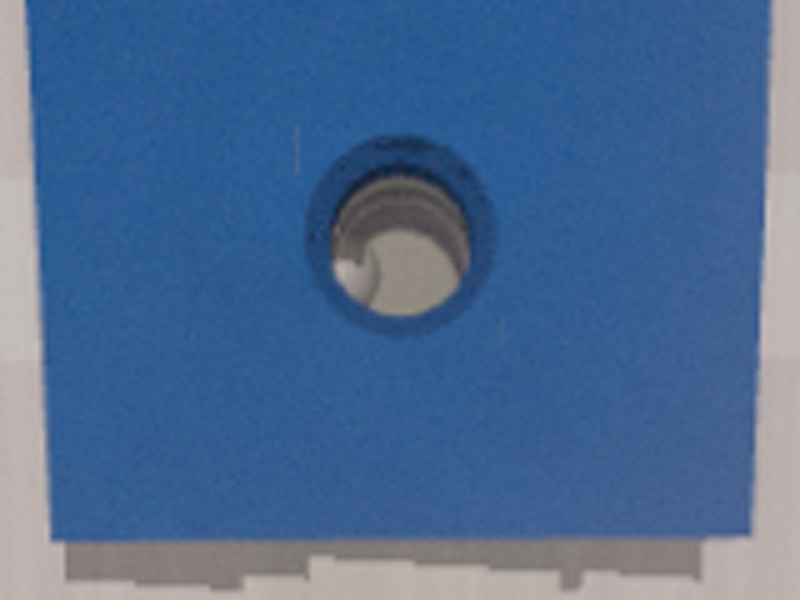

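Holes look concentric (fork mouth at (401,235) in the 5x crop, tongue and deck bores visible below it, plunger at left). Set down, release, and look at the pin.

Run:
```python
from h import *
s=robot.state()['tool_pos']
print('g',robot.servo_line([s[0],s[1],s[2]-.0015],speed=.02,guard=6)); robot.open_gripper(); robot.dwell(.1)
s=robot.state()['tool_pos']; robot.servo_line([s[0],s[1],.25],speed=.2); robot.dwell(.1); save('wrist','w5'); print(robot.state()['t'])
Y=.87
robot.move_to([.47,.31,.22],down(Y)); robot.dwell(.2); save('wrist','w6'); 
robot.servo_line([.50,.29,.22],speed=.15); robot.dwell(.2); save('wrist','w6b'); print(robot.state()['t'],robot.state()['joint_positions'].round(2))
c=[cv2.resize(cv2.imread('pics/%s.png'%n)[y:y+300,170:470],(400,400),interpolation=cv2.INTER_CUBIC) for n,y in (('w6',60),('w6b',60))]
cv2.imwrite('pics/w6c.png',np.hstack(c))
```

```text
g False
13.475
15.55 [ 0.4   0.38 -0.14  1.05  0.    2.67]
```

View pics/w6c.png

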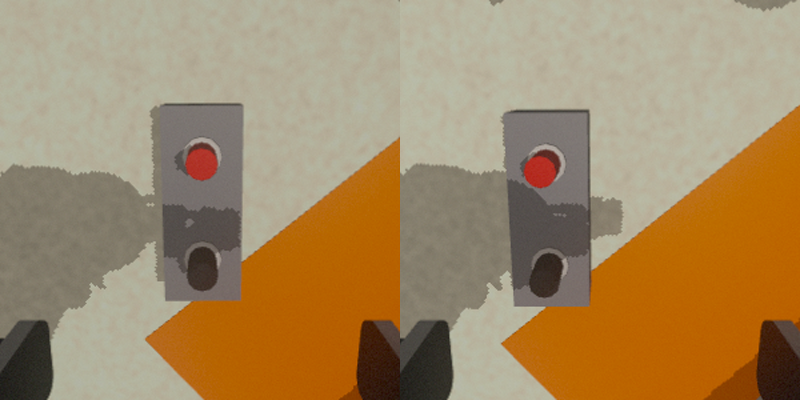

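Red knob top: w6 px (321.1,183.5) and w6b px (276.1,188.8). The stand's long axis runs along the image's vertical, so the yaw of 0.87 is right.

Run:
```python
from h import *
_,d,A=load('w6');_,e,B=load('w6b')
a,b=(321.1,183.5),(276.1,188.8)
print(tri([(A,*a),(B,*b)]).round(4),atz(A,*a,.081).round(4),atz(B,*b,.081).round(4),dep(A,d,*a).round(4),dep(B,e,*b).round(4))
print('stand top',dep(A,d,300,150))
# collar centre z=.049 w6 (201.5,154)? ring
print('collar',atz(A,170+202.5/1.333,60+157/1.333,.049).round(4))
im,d5,C=load('w5'); print(C['extrinsics'][:3,3])
for n,z in (('F',.113),): print(proj(C,[.635,.016,z]))
c=cv2.resize(im[100:260,220:433],(800,600),interpolation=cv2.INTER_CUBIC); cv2.imwrite('pics/w5c.png',c)
```

```text
[0.4885 0.3313 0.0734] [0.4892 0.332  0.081 ] [0.49   0.3317 0.081 ] [0.4892 0.3321 0.0813] [0.4902 0.3317 0.0819]
stand top [0.49023254 0.35948522 0.04552401]
collar [0.4895 0.3316 0.049 ]
[0.61092122 0.01449405 0.39145707]
[324.27572974  84.65841108]
```

Run:
```python
from h import *
p=np.array([.4896,.3318]); Y=.87
robot.move_to([*p,.14],down(Y)); print('g',robot.servo_line([*p,.0535],speed=.12,guard=10)); robot.grasp(); s=robot.state(); print(s['t'],s['grip_width'],s['tool_pos'],s['force'].round(1))
robot.servo_line([*p,.26],speed=.2)
F=np.array([.635,.016]); Y=.082
robot.move_to([*F,.26],down(Y)); robot.servo_line([*F,.180],speed=.15); robot.dwell(.3); s=robot.state(); print(s['t'],s['grip_width'],s['tool_pos'],s['force'].round(1))
im,d,P=save('wrist','w7')
for z in (.134,.113): print(z,proj(P,[*F,z]))
c=im[100:340,210:430]; c5=cv2.imread('pics/w5.png')[40:280,230:430]
c=np.hstack([cv2.resize(c,(400,436)),cv2.resize(c5,(400,480))[:436]]); cv2.imwrite('pics/w7c.png',c)
```

```text
g False
17.5083 0.016237284380830212 [0.48959542 0.33202799 0.05385882] [-0.2  0.4  4.8]
20.9833 0.015731508426665864 [0.63551403 0.01595087 0.18093645] [ 0.7  0.7 -0.8]
0.134 [323.2602864  267.79698747]
0.113 [323.22729128 254.84024319]
```

View pics/w7c.png

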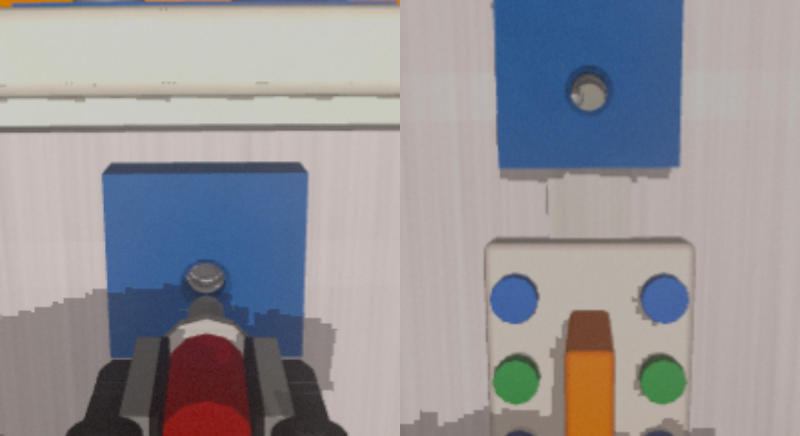

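The pin hangs straight, tip close above the hole at crop (206,297), hole at (206,277). I'll enlarge once to get the relative offset.

Run:
```python
from h import *
im,d,P=load('w7'); c=im[220:310,263:383]; cv2.imwrite('pics/w7d.png',cv2.resize(c,(720,540),interpolation=cv2.INTER_CUBIC))
x=np.array([np.cos(.082),np.sin(.082)]);F=np.array([.6355,.016]); print(robot.state()['tool_pos'])
for n,z,r in (('tip',.135,.0025),('shank',.142,.005),('mouth',.113,.0078)):
    for k in(1,0,-1): print(n,k,((proj(P,[*(F+k*r*x),z])-[263,220])*6).round())
```

```text
[0.63538698 0.01593532 0.18072912]
tip 1 [362. 258.]
tip 0 [362. 285.]
tip -1 [362. 313.]
shank 1 [362. 258.]
shank 0 [362. 315.]
shank -1 [362. 371.]
mouth 1 [362. 126.]
mouth 0 [362. 204.]
mouth -1 [362. 281.]
```

View pics/w7d.png

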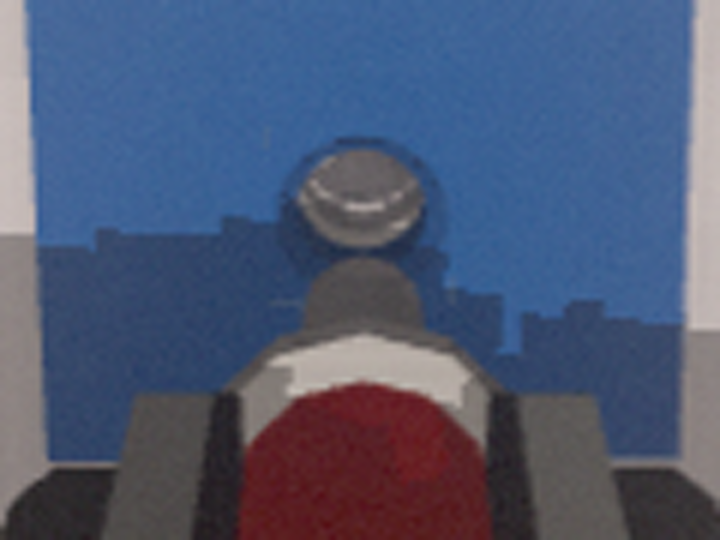

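Pin matches its prediction. The mouth's centre is at about (361,213) against a predicted 204, so the hole is 0.9 mm nearer: F=(0.6346,0.0160). Insert.

Run:
```python
from h import *
F=np.array([.6346,.0160])
robot.servo_line([*F,.172],speed=.05); robot.dwell(.2); f0=robot.state()['force']
for z,g in ((.150,6),(.1305,8),(.1225,14)):
    r=robot.servo_line([*F,z],speed=.03,guard=g); s=robot.state(); print(z,r,s['t'],s['tool_pos'].round(4),(s['force']-f0).round(1),s['grip_width'])
    if r: break
```

```text
0.15 False 22.425 [0.6347 0.016  0.1501] [ 0.1 -0.2  1. ] 0.01603517654249574
0.1305 False 23.225 [0.6345 0.0154 0.1304] [ 0.2 -2.7  0.9] 0.016160988867486268
0.1225 False 23.6417 [0.6344 0.015  0.1221] [ 0.3 -6.  -0.1] 0.015791536179912708
```

Run:
```python
from h import *
t=robot.state()['tool_pos']; f0=robot.state()['force']
r=robot.servo_line([t[0],t[1],.117],speed=.015,guard=8); s=robot.state(); print(r,s['t'],s['tool_pos'].round(4),(s['force']-f0).round(1),s['grip_width'])
robot.open_gripper(); robot.dwell(.2); t=robot.state()['tool_pos']
robot.servo_line([t[0],t[1],.26],speed=.2); robot.dwell(.2); s=robot.state(); print(s['t'],s['force'].round(1))
x=np.array([np.cos(.082),np.sin(.082)]); q=t[:2]-.08*x
robot.servo_line([*q,.26],speed=.2); robot.dwell(.2)
im,d,P=save('wrist','w8'); ims,ds,S=save('scene','s8'); print(robot.state()['t'])
u=proj(P,[.6346,.016,.149]); print('knob top px',u,dep(P,d,*u))
v=proj(S,[.6346,.016,.125]).astype(int); print(v)
a=cv2.resize(im[20:260,210:430],(400,436)); b=cv2.resize(ims[v[1]-50:v[1]+59,v[0]-50:v[0]+50],(400,436),interpolation=cv2.INTER_CUBIC)
cv2.imwrite('pics/w8c.png',np.hstack([a,b]))
```

```text
True 23.8667 [0.6346 0.0148 0.1219] [-0.3  6.8  5.8] 0.01601601659516255
25.7833 [-0.1 -0.7 -0.1]
26.6333
knob top px [318.33723636 110.21742914] [0.63456001 0.01598791 0.15028073]
[293 252]
```

View pics/w8c.png

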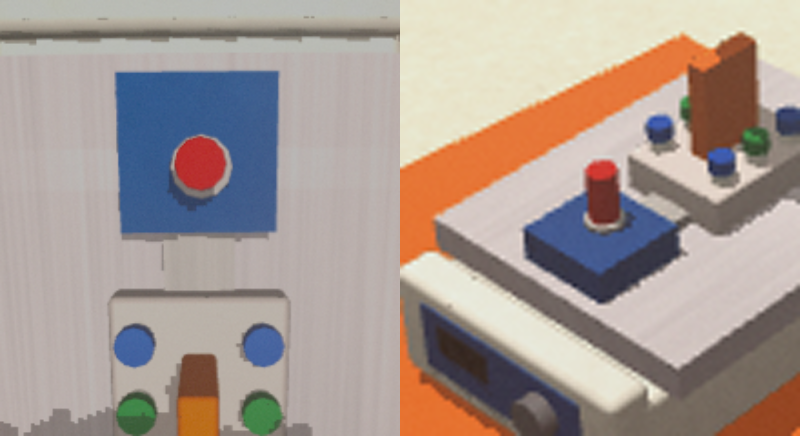

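The pin's collar sits on the fork: by depth, the knob top is 36.0 mm above the fork face, and 36 mm is expected when seated. The carrier lies flat with its tongue in the fork, and the gripper is clear.

```bash
python3 -c "
from bench import robot
robot.finish_job(); print(robot.state()['t'])"
```

```text
the job is handed in; nothing more can be done
the job is handed in; nothing more can be done
```

The carrier is docked on the deck with its tongue in the fork, and the red pin is pushed down until its collar sits on the fork. I handed the job in shortly after 26.6 s of the 64 s allowed; `finish_job()` reports no verdict.

**Carrier:** I gripped it by its handle, slid it in until the holes lined up, and let go. The wrist view before letting go showed tongue and deck bores concentric under the fork hole. The last two views show it flat on the deck.

**Pin:** I put it in at (0.6346, 0.0160). At the end the push stopped with 5.8 N up, together with a 6.8 N sideways change as the fingers' side load let go. By depth the knob top is 36.0 mm above the fork's face, exactly the height of a seated pin. The knob stands at the hole position within about 0.1 mm and looks upright.

**Disagreements:**
- My estimates of the fork hole's x spread from about 0.632 to 0.636 m. I settled it by comparing pin tip and hole in the same picture.
- Wrist depth reads 1 to 1.5 mm high everywhere, so I used height differences.
- While the pin went down, the side force reached about 6 N. I put this down to the sprung plunger.

**Not checked:** I did not compare the bystanders or the spare pin before and after. No motion was planned near them except gripping the red pin beside the spare, and no unexpected contact showed in the force readings I took.

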